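Weigh out a cup of truffles

TASK

Lift the cup of truffles out of the wooden caddy and stand it upright on the counter; let go, then take hold of it afresh so that you can tip all six truffles out of it into the scale's pan. Stand the empty cup upright on the bare counter again and let go, then press the scale's large key fully down, and after that the small key fully down, one at a time. Leave the other cup, the jar and the pastry box where they are.

Things in the scene. Friction and masses are not known exactly. Their poses are not given: they have to be found in the camera images.
- cup: the steel cup that holds the truffles: round, open, 95 mm tall, 57 mm across at the foot widening to 67 mm at the rim, wall 3 mm, bottom 5 mm thick, 0.15 kg. Origin: centre of the underside; z runs up its axis to the mouth. It starts in one of the two wells of the caddy
- cup_rim (a point): centre of that cup's mouth, level with the rim
- empty_cup: a second steel cup of the same shape and size, empty, in the other well of the caddy (a bystander). Origin: centre of the underside
- rack: fixed wooden caddy, a block 220 mm (x) by 110 mm (y) and 75 mm high with two square open-topped wells side by side along x, each 98 by 94 mm and centred 53 mm either side of its middle; well floor 20 mm above the counter, walls 8 mm. A cup in it stands with its rim 115 mm above the counter, 40 mm above the caddy's walls. Origin: centre of its underside. It may stand on either side of the scale
- scale: fixed cream counter scale: base 320 mm (x) by 260 mm (y), top of the base 55 mm above the counter. The pan lies towards +x, the two keys on the -x strip nearest the robot. Origin: centre of the underside
- pan (a point): centre of the pan's inner floor, 80 mm above the counter; axes as the scale's. The steel pan is a tray of 200 mm (x) by 220 mm (y) outside, walls 5 mm thick, their rim 40 mm above this point
- key_large (a joint): travel of the large round grey key (40 mm across), on the scale's +y side of the key strip: 0 is up, 0.006 m fully down; springs back; 5 N fully down
- key_large_top (a point): centre of the top face of the large key
- key_small (a joint): travel of the small round grey key (24 mm across), on the -y side of the key strip, 160 mm from the large one: 0 is up, 0.006 m fully down; springs back; 5 N fully down
- key_small_top (a point): centre of the top face of the small key
- jar: lidded glass jar, 80 mm across and 120 mm tall, a bystander. Origin: centre of the underside
- pastry_box: cardboard pastry box with a white lid, tied with string, 80 x 120 x 60 mm, a bystander. Origin: centre of the underside
- truffle0: chocolate truffle 1 of 6, a dark brown ball 20 mm across with a polished, slippery hard shell, 12 g, at the start in the cup. Origin: its centre
- truffle1: chocolate truffle 2 of 6, a dark brown ball 20 mm across with a polished, slippery hard shell, 12 g, at the start in the cup. Origin: its centre
- truffle2: chocolate truffle 3 of 6, a dark brown ball 20 mm across with a polished, slippery hard shell, 12 g, at the start in the cup. Origin: its centre
- truffle3: chocolate truffle 4 of 6, a dark brown ball 20 mm across with a polished, slippery hard shell, 12 g, at the start in the cup. Origin: its centre
- truffle4: chocolate truffle 5 of 6, a dark brown ball 20 mm across with a polished, slippery hard shell, 12 g, at the start in the cup. Origin: its centre
- truffle5: chocolate truffle 6 of 6, a dark brown ball 20 mm across with a polished, slippery hard shell, 12 g, at the start in the cup. Origin: its centre
Not all that is in view belongs to the job. Leave any green or pink look-alike of the cup alone.

How it is judged:
On the way, in this order (a step that is already met when the one before it is completed fails the run):
1. the cup stands upright on the counter, out of the caddy and let go (height (world z) of cup below 0.008 m and angle between cup's own z axis and vertical below 0.12 rad and contact force between the fingers and cup below 0.1 N and linear speed of cup below 0.03 m/s), for 0.2 s.
2. all six truffles lie in the scale's pan, with the cup still in the fingers and clear of the counter (x of truffle0 in the frame of pan between -0.1 and 0.1 m and y of truffle0 in the frame of pan between -0.11 and 0.11 m and z of truffle0 in the frame of pan between 0 and 0.05 m and x of truffle1 in the frame of pan between -0.1 and 0.1 m and y of truffle1 in the frame of pan between -0.11 and 0.11 m and z of truffle1 in the frame of pan between 0 and 0.05 m and x of truffle2 in the frame of pan between -0.1 and 0.1 m and y of truffle2 in the frame of pan between -0.11 and 0.11 m and z of truffle2 in the frame of pan between 0 and 0.05 m and x of truffle3 in the frame of pan between -0.1 and 0.1 m and y of truffle3 in the frame of pan between -0.11 and 0.11 m and z of truffle3 in the frame of pan between 0 and 0.05 m and x of truffle4 in the frame of pan between -0.1 and 0.1 m and y of truffle4 in the frame of pan between -0.11 and 0.11 m and z of truffle4 in the frame of pan between 0 and 0.05 m and x of truffle5 in the frame of pan between -0.1 and 0.1 m and y of truffle5 in the frame of pan between -0.11 and 0.11 m and z of truffle5 in the frame of pan between 0 and 0.05 m and contact force between the fingers and cup above 0.5 N and height (world z) of cup above 0.05 m), for 0.1 s.
3. the empty cup stands upright on the counter again, let go (all of step 1 and x of truffle0 in the frame of pan between -0.1 and 0.1 m and y of truffle0 in the frame of pan between -0.11 and 0.11 m and z of truffle0 in the frame of pan between 0 and 0.05 m and x of truffle1 in the frame of pan between -0.1 and 0.1 m and y of truffle1 in the frame of pan between -0.11 and 0.11 m and z of truffle1 in the frame of pan between 0 and 0.05 m and x of truffle2 in the frame of pan between -0.1 and 0.1 m and y of truffle2 in the frame of pan between -0.11 and 0.11 m and z of truffle2 in the frame of pan between 0 and 0.05 m and x of truffle3 in the frame of pan between -0.1 and 0.1 m and y of truffle3 in the frame of pan between -0.11 and 0.11 m and z of truffle3 in the frame of pan between 0 and 0.05 m and x of truffle4 in the frame of pan between -0.1 and 0.1 m and y of truffle4 in the frame of pan between -0.11 and 0.11 m and z of truffle4 in the frame of pan between 0 and 0.05 m and x of truffle5 in the frame of pan between -0.1 and 0.1 m and y of truffle5 in the frame of pan between -0.11 and 0.11 m and z of truffle5 in the frame of pan between 0 and 0.05 m), for 0.2 s.
4. the large key is pressed down, the small one up (value of joint key_large above 0.0045 m and value of joint key_small below 0.0015 m), for 0.03 s.
5. the small key is pressed down, the large one up (value of joint key_small above 0.0045 m and value of joint key_large below 0.0015 m), for 0.03 s.
At the end, for the whole second after the job is handed in: All six truffles rest inside the pan, centres under 50 mm above its floor; the cup stands let go on the bare counter, tilt under 0.12 rad, underside under 8 mm up; both keys up (under 1.5 mm down); the other cup, jar and pastry box within 30 mm of their starts (all of step 3 and linear speed of each of truffle0, truffle1, truffle2, truffle3, truffle4, truffle5 below 0.05 m/s and value of joint each of key_large, key_small below 0.0015 m and distance of each of empty_cup, jar, pastry_box from where it was at the start of the episode below 0.03 m); the robot touches nothing.
It fails at once if a bystander (other cup, jar, pastry box) is shifted by more than 30 mm or tipped by more than 0.3 rad (distance of any of empty_cup, jar, pastry_box from where it was at the start of the episode above 0.03 m or angle between any of empty_cup, jar, pastry_box's own z axis and vertical above 0.3 rad).
It fails at once if both keys are pressed down at once (value of joint each of key_large, key_small above 0.003 m).
It fails at once if the small key is pressed before the truffles are in the pan (value of joint key_small above 0.0045 m and not ((x of truffle0 in the frame of pan between -0.1 and 0.1 m and y of truffle0 in the frame of pan between -0.11 and 0.11 m and z of truffle0 in the frame of pan between 0 and 0.05 m) and (x of truffle1 in the frame of pan between -0.1 and 0.1 m and y of truffle1 in the frame of pan between -0.11 and 0.11 m and z of truffle1 in the frame of pan between 0 and 0.05 m) and (x of truffle2 in the frame of pan between -0.1 and 0.1 m and y of truffle2 in the frame of pan between -0.11 and 0.11 m and z of truffle2 in the frame of pan between 0 and 0.05 m) and (x of truffle3 in the frame of pan between -0.1 and 0.1 m and y of truffle3 in the frame of pan between -0.11 and 0.11 m and z of truffle3 in the frame of pan between 0 and 0.05 m) and (x of truffle4 in the frame of pan between -0.1 and 0.1 m and y of truffle4 in the frame of pan between -0.11 and 0.11 m and z of truffle4 in the frame of pan between 0 and 0.05 m) and (x of truffle5 in the frame of pan between -0.1 and 0.1 m and y of truffle5 in the frame of pan between -0.11 and 0.11 m and z of truffle5 in the frame of pan between 0 and 0.05 m))).
It fails at once if the large key is pressed before the truffles are in the pan (value of joint key_large above 0.0045 m and not ((x of truffle0 in the frame of pan between -0.1 and 0.1 m and y of truffle0 in the frame of pan between -0.11 and 0.11 m and z of truffle0 in the frame of pan between 0 and 0.05 m) and (x of truffle1 in the frame of pan between -0.1 and 0.1 m and y of truffle1 in the frame of pan between -0.11 and 0.11 m and z of truffle1 in the frame of pan between 0 and 0.05 m) and (x of truffle2 in the frame of pan between -0.1 and 0.1 m and y of truffle2 in the frame of pan between -0.11 and 0.11 m and z of truffle2 in the frame of pan between 0 and 0.05 m) and (x of truffle3 in the frame of pan between -0.1 and 0.1 m and y of truffle3 in the frame of pan between -0.11 and 0.11 m and z of truffle3 in the frame of pan between 0 and 0.05 m) and (x of truffle4 in the frame of pan between -0.1 and 0.1 m and y of truffle4 in the frame of pan between -0.11 and 0.11 m and z of truffle4 in the frame of pan between 0 and 0.05 m) and (x of truffle5 in the frame of pan between -0.1 and 0.1 m and y of truffle5 in the frame of pan between -0.11 and 0.11 m and z of truffle5 in the frame of pan between 0 and 0.05 m))).
It also fails if it takes over 72 s, if anything falls off the work surface, if the arm or the gripper's body presses on something with over 40 N, if the wrist force passes 120 N, or if a joint passes its speed limit or range.

ROBOT

A 6-joint arm with a two-finger parallel gripper is mounted at the origin on the work surface. World frame = base frame: x ahead of the robot, y to its left, z up, the work surface at z = 0. Lengths are in m, angles in rad, forces in N, time in s.
With the tool pointing down it reaches from about 0.25 to 0.775 m from the base axis. Payload 4 kg.
Tool frame: the origin (TCP) lies midway between the tips of the shut fingers; the grasp point (between the pads) lies 19 mm behind it (robot.grasp_offset is the distance from the TCP to the grasp point, in m); z points along the fingers, y is the direction in which the jaws open and shut (so a half turn about z gives the same grasp; the last joint's range is limited). The gripper opens to 94 mm and grips with 3 to 60 N. Pads are 16 mm wide; open, the fingers measure 119 mm over their backs; the gripper's body (75 mm by 177 mm) begins 78 mm behind the grasp point.
Start: joints at [-1.447, 0.087, 1.371, -0, 1.684, -0.103], TCP at [0.124, -0.536, 0.206] pointing down, gripper open.
Joint ranges: [-3.1, 3.1], [-0.76, 2.03], [0.27, 2.55], [-1.08, 4.22], [0.17, 2.65], [-2.57, 2.57]. Speed limits (rad/s): [2.79, 2.79, 3.14, 3.14, 3.14, 3.14].

INTERFACE

Orientations are given as [roll, pitch, yaw] about the fixed x, y, z axes, in that order (R = Rz(yaw) Ry(pitch) Rx(roll)).
In Python, from bench import status, viewer, order, robot gives the robot as it stands. The module is installed in compiled form; this text tells all that it offers.
- The arm moves only by the tool move_arm, never from a script. Its argument "targets" is a list of rows, each a list of 3 entries, a list of its own where there are three numbers: the shift along the tool's x, y, z in mm, then the turn, a rotation vector about the tool's x, y, z in degrees, then the opening, from -1 (shut) to 1 (fully open). A call has 1 to 20 rows; each row is the pose to reach, as a shift and turn from the pose commanded when the call began, along the tool's axes at that moment; what a row does not reach only later rows make up. A row lasts 1/8 s, in which the tool goes at most 62.5 mm and 10.7 degrees, less where a joint would pass 70% of its speed; a pose out of reach is approached as far as the arm can. A call with a gripper value outside its range is refused whole. The fingers move at their own pace and stop on an object; the grip force is fixed at half the most. Time passes only in rows, so rows that repeat a pose let the fingers close. It gives the time, the measured TCP pose, the force and the opening at its end, in the units of the state.
- status.get_obs(): the state, without advancing time (a new reading comes with each control period).
- viewer.snapshot(name): name is "scene" or "top" or "wrist"; returns the picture (384x512x3 uint8, red, green, blue); there is no depth.
- viewer.camera_model(name): a dict with "K" (3x3 intrinsics, pixels), "xyz" and "attitude" of the camera in the world; the wrist camera has in their place "T_tool_cam" (4x4, takes a point from camera to tool coordinates, whose origin is the TCP and whose axes are the flange's). Camera axes: x right, y up, looking along -z (the intrinsics and any distortion apply to the point x, -y, -z); pixel columns grow to the right and rows downward; lengths in m; the calibration is good to about 2 mm. A picture is of the moment at which its call begins: read the wrist's pose just before it. camera_model takes no time and is no camera call.
- order.close_job(): hands the job in, once; it reports no verdict.
The state is a dict: "time": time; "joint_positions": joint angles; "qvel": joint speeds; "joint_torque": joint torques, N m; "tool_pos": TCP position; "ee_rot": TCP orientation; "wrist_force": force on the tool from outside, world axes, zero at the start; "wrist_torque": the same for the moment, N m; "width": finger opening in m.
Only numpy, scipy, OpenCV 4.12 (cv2) and the standard library are available. Lean on these libraries where they do the work, as an engineer would, in place of code of your own. Each camera call takes 0.05 s, during which the arm holds its last target. There are 200 camera calls.

## Working session

There is one attempt and no reset: what is moved stays moved. The work goes in short steps, Python scripts to look and compute and a tool call to move; the robot and the scene stay as the last step left them, time stands still between calls to the robot, and variables do not carry over. Pictures are saved under pics/ and viewed, about 8 in all and at most 12, crops included, and the job is handed in when it is done.

Besides the shell and the picture viewer there is one more tool, called after "Call:" as name([rows], argument=value, ...), one row to a line, values as JSON. move_arm: Moves the arm, as the interface text tells. Its arguments: {"type":"object","properties":{"targets":{"type":"array"}},"required":["targets"]}

```bash
mkdir -p pics; cat > h.py <<'E'
import numpy as np, cv2
from bench import status, viewer, order, robot
from scipy.spatial.transform import Rotation as R
def snap(n,f=None):
    o=status.get_obs(); im=viewer.snapshot(n)
    if f: cv2.imwrite('pics/'+f,im[...,::-1])
    return o,im
def cam(n,o=None):
    m=viewer.camera_model(n); K=np.array(m['K'])
    if 'xyz' in m:
        a=np.array(m['attitude']); Rc=a if a.shape==(3,3) else (R.from_euler('xyz',a).as_matrix() if a.size==3 else R.from_quat(a).as_matrix())
        return K,Rc,np.array(m['xyz'])
    T=np.array(m['T_tool_cam']); Rt=R.from_euler('xyz',o['ee_rot']).as_matrix()
    return K,Rt@T[:3,:3],Rt@T[:3,3]+np.array(o['tool_pos'])
def ray(c,u,v,z):
    K,Rc,p=c; d=np.linalg.solve(K,[u,v,1.]); d=Rc@(d*[1,-1,-1]); return p+d*(z-p[2])/d[2]
def proj(c,X):
    K,Rc,p=c; q=(Rc.T@(np.array(X)-p))*[1,-1,-1]; q=K@q; return q[:2]/q[2]
E
python3 - <<'E'
from h import *
o,a=snap('scene'); o,b=snap('top')
cv2.imwrite('pics/a.png',cv2.resize(np.vstack([a,b])[...,::-1],None,fx=.78,fy=.78))
for n in('scene','top','wrist'): print(n,{k:np.round(v,3).tolist() if not isinstance(v,str) else v for k,v in viewer.camera_model(n).items()})
print(o)
E
```

```text
scene {'K': [[487.822, 0.0, 271.029], [0.0, 487.822, 189.438], [0.0, 0.0, 1.0]], 'xyz': [1.218, -0.747, 1.015], 'attitude': [0.806, -0.011, 0.722]}
top {'K': [[475.822, 0.0, 251.254], [0.0, 475.822, 184.308], [0.0, 0.0, 1.0]], 'xyz': [0.477, -0.04, 1.155], 'attitude': [0.099, -0.008, -1.55]}
wrist {'K': [[275.163, 0.0, 259.535], [0.0, 275.163, 193.615], [0.0, 0.0, 1.0]], 'T_tool_cam': [[-0.0, 0.97, 0.244, 0.069], [1.0, 0.001, -0.001, -0.001], [-0.001, 0.244, -0.97, -0.179], [0.0, 0.0, 0.0, 1.0]]}
{'time': 0.05, 'joint_positions': array([-1.44709012e+00,  8.79732462e-02,  1.37221157e+00, -1.46029403e-05,
        1.68359531e+00, -1.03115958e-01]), 'qvel': array([-0.00038635,  0.00063871, -0.00359975,  0.00061757,  0.00010904,
        0.00090572]), 'joint_torque': array([ 1.79634761e-03, -3.41540909e+01, -3.03595555e+01,  7.19673419e-02,
        3.04321968e-02, -9.19578542e-05]), 'tool_pos': array([ 0.12360094, -0.53538364,  0.20431586]), 'ee_rot': array([-3.13941530e+00, -2.10727583e-04,  2.26820306e-01]), 'wrist_force': array([-0.48189917,  0.05610199,  0.10103775]), 'wrist_torque': array([-0.00658968, -0.05822122,  0.02954004]), 'width': 0.09432415961646036}
```

View pics/a.png

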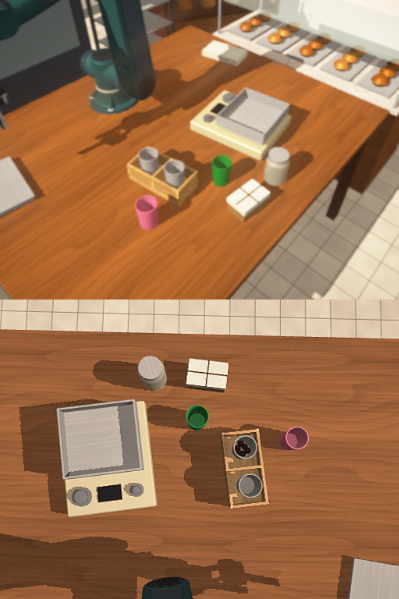

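The top view (lower half) shows the scale at the left (+y), the caddy at about (245,468), the truffle cup in its farther (+x) well, and green and pink decoys beside it. I'll measure next.

```bash
python3 - <<'E'
from h import *
o,b=snap('top')
c=cam('top')
cv2.imwrite('pics/b.png',cv2.resize(b[20:290,60:420,::-1],None,fx=2.2,fy=2.2,interpolation=cv2.INTER_CUBIC))
f=1/.78
for n,u,v,z in [('cuprim',245,447,.115),('empty',250,485,.115),('green',197,417,.095),('pink',297,438,.095),('jar',151,370,.12),('L',80,496,.06),('S',136,490,.06),('pan',103,440,.12)]:
    print(n,ray(c,u*f,(v-299.5)*f,z).round(3))
E
```

```text
cuprim [ 0.573 -0.185  0.115]
empty [ 0.467 -0.2    0.115]
green [ 0.659 -0.048  0.095]
pink [ 0.604 -0.337  0.095]
jar [0.787 0.086 0.12 ]
L [0.424 0.288 0.06 ]
S [0.445 0.125 0.06 ]
pan [0.584 0.213 0.12 ]
```

View pics/b.png

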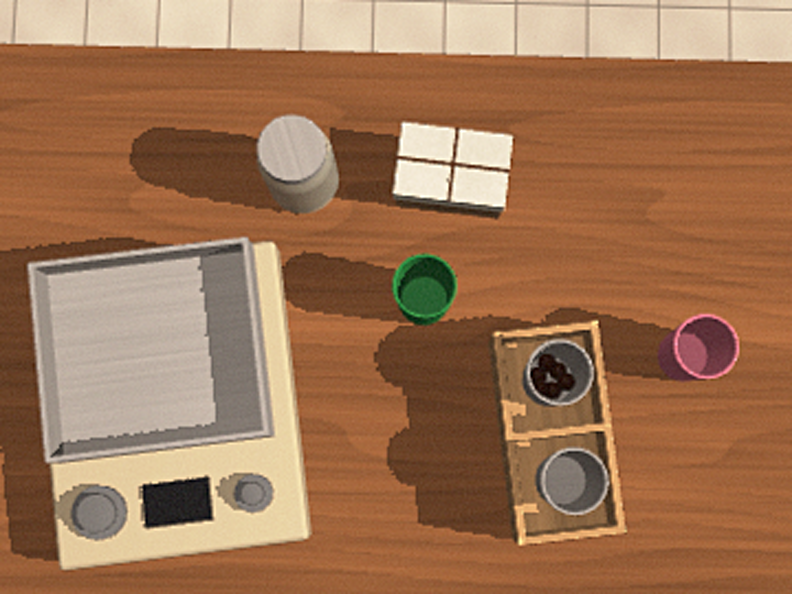

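```bash
python3 - <<'E'
from h import *
c=cam('top')
P=lambda u,v,z:ray(c,60+u/2.2,20+v/2.2,z).round(4)
for n,u,v,z in [('cup',560,372,.115),('emp',573,481,.115),('green',425,287,.095),('pink',706,346,.095)]: print(n,P(u,v,z))
r=np.array([P(*q,.075) for q in[(494,333),(598,322),(625,532),(519,545)]]); print('rack',r,r.mean(0),np.linalg.norm(np.diff(r,axis=0),axis=1), np.arctan2(*(r[0]-r[3])[[1,0]]))
r=np.array([P(*q,.12) for q in[(28,264),(250,238),(272,435),(50,460)]]); print('pan',r,r.mean(0),np.linalg.norm(np.diff(r,axis=0),axis=1),np.arctan2(*(r[0]-r[3])[[1,0]]))
for z in(.06,.065,.07):
  a,b=P(99,510,z),P(252,491,z); print(z,a,b,np.linalg.norm(a-b))
print('jarlid',P(294,148,.12),'box',[P(*q,.06) for q in[(400,122),(513,133),(503,208),(393,200)]])
E
```

```text
cup [ 0.5732 -0.186   0.115 ]
emp [ 0.4653 -0.1997  0.115 ]
green [ 0.6594 -0.0497  0.095 ]
pink [ 0.6049 -0.3378  0.095 ]
rack [[ 0.6161 -0.1226  0.075 ]
 [ 0.63   -0.2308  0.075 ]
 [ 0.4142 -0.2594  0.075 ]
 [ 0.3989 -0.1512  0.075 ]] [ 0.5148 -0.191   0.075 ] [0.10908918 0.21768693 0.10927639] 0.13092267273336897
pan [[0.6694 0.3477 0.12  ]
 [0.7009 0.1272 0.12  ]
 [0.5041 0.0982 0.12  ]
 [0.475  0.3148 0.12  ]] [0.58735  0.221975 0.12    ] [0.22273864 0.19892521 0.21854604] 0.1676501313817121
0.06 [0.4246 0.282  0.06  ] [0.4474 0.1249 0.06  ] 0.15874586608790792
0.065 [0.4248 0.2806 0.065 ] [0.4475 0.1241 0.065 ] 0.15813772478444227
0.07 [0.425  0.2791 0.07  ] [0.4476 0.1233 0.07  ] 0.1574306196392557
jarlid [0.7945 0.0862 0.12  ] box [array([ 0.8443, -0.0194,  0.06  ]), array([ 0.8351, -0.1411,  0.06  ]), array([ 0.7526, -0.1314,  0.06  ]), array([ 0.7586, -0.0139,  0.06  ])]
```

```bash
cat >> h.py <<'E'
import json
def go(X,Rm,o=None):
    "shift mm, rotvec deg in current tool axes"
    o=o or status.get_obs(); Rt=R.from_euler('xyz',o['ee_rot']); Rm=Rm if isinstance(Rm,R) else R.from_euler('xyz',Rm)
    print('t%.2f'%o['time'],np.round(o['tool_pos'],4),np.round(o['ee_rot'],3),'q',np.round(o['joint_positions'],3).tolist(),'F',np.round(o['wrist_force'],1),'w',round(o['width'],4))
    print('  shift',(Rt.inv().apply(np.array(X)-o['tool_pos'])*1e3).round(1),'rot',np.degrees((Rt.inv()*Rm).as_rotvec()).round(2))
    open('log.txt','a').write(json.dumps([o['joint_positions'].tolist(),o['tool_pos'].tolist(),o['ee_rot'].tolist()])+'\n')
E
python3 - <<'E'
from h import *
go([.573,-.186,.27],[np.pi,0,.131])
E
```

```text
t0.15 [ 0.1236 -0.5355  0.2046] [-3.14  -0.     0.227] q [-1.447, 0.088, 1.372, -0.0, 1.684, -0.103] F [0.2 0.7 0.1] w 0.0941
  shift [ 516.5 -239.6  -64.9] rot [-0.1  -0.01  5.49]
```

Call:
move_arm([
  [[0,0,-65],[0,0,0],1],
  [[260,-120,-65],[0,0,5.5],1],
  [[517,-240,-65],[0,0,5.5],1],
  [[517,-240,-65],[0,0,5.5],1],
  [[517,-240,-65],[0,0,5.5],1],
  [[517,-240,-65],[0,0,5.5],1],
  [[517,-240,-65],[0,0,5.5],1],
  [[517,-240,-65],[0,0,5.5],1],
  [[517,-240,-65],[0,0,5.5],1],
  [[517,-240,-65],[0,0,5.5],1],
  [[517,-240,-65],[0,0,5.5],1],
  [[517,-240,-65],[0,0,5.5],1],
  [[517,-240,-65],[0,0,5.5],1],
])

```text
time: 1.78
tool_pos: [0.5725, -0.187, 0.2707]
ee_rot: [3.141, 0.0, 0.129]
wrist_force: [0.2, -0.5, -0.1]
width: 0.0941
```

```bash
python3 - <<'E'
from h import *
o,w=snap('wrist','c.png'); c=cam('wrist',o)
go([.573,-.186,.08],[np.pi,0,.131])
print(proj(c,[.573,-.186,.115]),proj(c,o['tool_pos']))
E
```

```text
t1.82 [ 0.5724 -0.1872  0.2709] [ 3.141 -0.     0.129] q [-0.41, 0.203, 1.112, -0.0, 1.826, 1.032] F [0.5 0.7 0.1] w 0.094
  shift [  0.7  -1.2 190.9] rot [ 0.04 -0.01 -0.14]
[259.00382807 181.71176712] [260.39390606 228.06769286]
```

View pics/c.png

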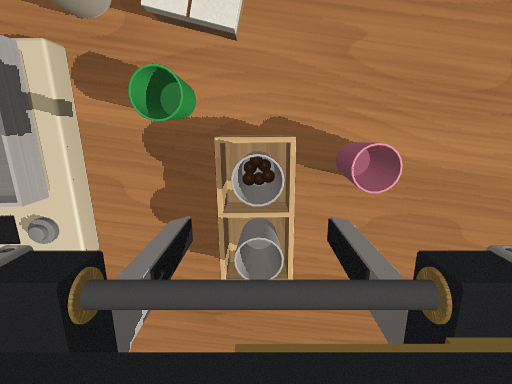

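The rim centre sits at about (258,180) against a predicted (259,182), so the estimate holds. I'll descend and grip.

Call:
move_arm([
  [[1,-1,60],[0,0,0],1],
  [[1,-1,120],[0,0,0],1],
  [[1,-1,165],[0,0,0],1],
  [[1,-1,188],[0,0,0],1],
  [[1,-1,188],[0,0,0],1],
  [[1,-1,188],[0,0,0],-1],
  [[1,-1,188],[0,0,0],-1],
  [[1,-1,188],[0,0,0],-1],
  [[1,-1,188],[0,0,0],-1],
  [[1,-1,188],[0,0,0],-1],
  [[1,-1,188],[0,0,0],-1],
  [[1,-1,188],[0,0,0],-1],
])

```text
time: 3.32
tool_pos: [0.5752, -0.1848, 0.0841]
ee_rot: [3.14, -0.002, 0.131]
wrist_force: [-0.5, 1.2, 5.2]
width: 0.0664
```

```bash
python3 - <<'E'
from h import *
go([.573,-.186,.23],[np.pi,0,.131])
o,b=snap('top'); c=cam('top'); print('tray corner', [ray(c,u/.78,(v-299.5)/.78,0).round(3) for u,v in[(349,557),(398,565)]])
E
```

```text
t3.33 [ 0.5752 -0.1848  0.0841] [ 3.14e+00 -2.00e-03  1.31e-01] q [-0.405, 0.257, 1.419, 0.0, 1.464, 1.035] F [-0.5  1.2  5.2] w 0.0664
  shift [  -2.     1.1 -145.9] rot [ 0.07 -0.13  0.  ]
tray corner [array([ 0.255, -0.521,  0.   ]), array([ 0.234, -0.67 ,  0.   ])]
```

Call:
move_arm([
  [[0,0,-30],[0,0,0],-1],
  [[0,0,-80],[0,0,0],-1],
  [[0,0,-130],[0,0,0],-1],
  [[0,0,-150],[0,0,0],-1],
  [[0,0,-150],[0,0,0],-1],
])

```text
time: 4.0
tool_pos: [0.575, -0.185, 0.2338]
ee_rot: [3.14, -0.002, 0.131]
wrist_force: [0.1, -0.5, -2.3]
width: 0.0664
```

```bash
python3 - <<'E'
from h import *
go([.42,-.45,.066],[np.pi,0,.131])
E
```

```text
t4.00 [ 0.575  -0.185   0.2338] [ 3.14e+00 -2.00e-03  1.31e-01] q [-0.405, 0.203, 1.185, -0.0, 1.751, 1.035] F [ 0.1 -0.5 -2.3] w 0.0664
  shift [-188.6  242.2  167.8] rot [ 0.1  -0.14 -0.01]
```

Call:
move_arm([
  [[-25,32,0],[0,0,0],-1],
  [[-55,70,0],[0,0,0],-1],
  [[-88,113,0],[0,0,0],-1],
  [[-121,155,0],[0,0,0],-1],
  [[-150,193,0],[0,0,0],-1],
  [[-175,225,0],[0,0,0],-1],
  [[-189,242,20],[0,0,0],-1],
  [[-189,242,65],[0,0,0],-1],
  [[-189,242,115],[0,0,0],-1],
  [[-189,242,150],[0,0,0],-1],
  [[-189,242,163],[0,0,0],-1],
  [[-189,242,167],[0,0,0],-1],
  [[-189,242,167],[0,0,0],-1],
  [[-189,242,167],[0,0,0],-1],
])

```text
time: 5.75
tool_pos: [0.419, -0.4498, 0.0664]
ee_rot: [3.14, -0.001, 0.131]
wrist_force: [0.7, -0.5, -1.8]
width: 0.0664
```

```bash
python3 - <<'E'
from h import *
go([.42,-.45,.066],[np.pi,0,.131])
E
```

```text
t5.75 [ 0.419  -0.4498  0.0664] [ 3.14e+00 -1.00e-03  1.31e-01] q [-0.913, 0.292, 1.411, -0.0, 1.437, 0.527] F [ 0.7 -0.5 -1.8] w 0.0664
  shift [1.  0.3 0.4] rot [ 0.1  -0.05 -0.  ]
```

Call:
move_arm([
  [[0,0,2],[0,0,0],-1],
  [[0,0,2],[0,0,0],-1],
  [[0,0,2],[0,0,0],0.2],
  [[0,0,2],[0,0,0],1],
  [[0,0,2],[0,0,0],1],
  [[0,0,2],[0,0,0],1],
  [[0,0,2],[0,0,0],1],
  [[0,0,-40],[0,0,0],1],
  [[0,0,-100],[0,0,0],1],
  [[0,0,-150],[0,0,0],1],
  [[0,0,-180],[0,0,0],1],
  [[0,0,-180],[0,0,0],1],
])

```text
time: 7.25
tool_pos: [0.4194, -0.4504, 0.2492]
ee_rot: [3.135, -0.004, 0.131]
wrist_force: [-0.7, 0.2, 0.1]
width: 0.094
```

```bash
python3 - <<'E'
from h import *
from scipy.optimize import least_squares
go([.42,-.45,.066],[np.pi,0,.131])
D=[json.loads(l) for l in open('log.txt')]
q=np.array([d[0] for d in D]);p=np.array([d[1] for d in D])
c,s=np.cos(q[:,0]),np.sin(q[:,0]); r=c*p[:,0]+s*p[:,1]; lat=-s*p[:,0]+c*p[:,1]
print('lat',lat.round(4),'sum',(q[:,1]+q[:,2]+q[:,4]).round(3))
# r=a+L1 sin q2+L2 sin(q2+q3)+e cos(q2+q3); z=h+L1 cos q2+L2 cos(.)-e sin(.)
A=q[:,1]+q[:,2];Z=np.zeros(len(q));O=Z+1
M=np.vstack([np.c_[O,Z,np.sin(q[:,1]),np.sin(A),np.cos(A)],np.c_[Z,O,np.cos(q[:,1]),np.cos(A),-np.sin(A)]])
x,res,rk,sv=np.linalg.lstsq(M,np.r_[r,p[:,2]],rcond=None); print(x.round(3),res,rk,sv)
print((M@x-np.r_[r,p[:,2]]).round(4))
o,w=snap('wrist','d.png')
E
```

```text
t7.25 [ 0.4194 -0.4504  0.2492] [ 3.135 -0.004  0.131] q [-0.913, 0.226, 1.127, 0.0, 1.781, 0.527] F [-0.7  0.2  0.1] w 0.094
  shift [ -0.   -1.4 183.2] rot [ 0.36 -0.21 -0.01]
lat [0.0566 0.0564 0.0566 0.0565 0.0566 0.0566] sum [3.143 3.141 3.139 3.139 3.14  3.134]
[-0.001 -0.207  0.461  0.499  0.104] [2.70498115e-06] 5 [4.23208492 3.45401011 0.28096024 0.26422368 0.10256011]
[-0.      0.0011 -0.0002 -0.0001  0.0003 -0.0011  0.0002 -0.     -0.
 -0.     -0.0001 -0.0001]
```

View pics/d.png

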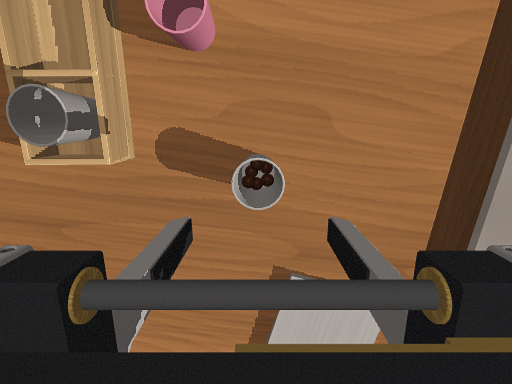

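Step 1 looks done: the cup stands upright at about (258,183) with all six truffles in it. Next I'll tilt the tool for the side grasp and learn the wrist geometry.

```bash
cat >> h.py <<'E'
def tilt(az,beta,roll=0):
    "tool points down, tilted by beta outward along azimuth az, jaws horizontal, camera on top; then rolled about tool z (deg)"
    b=np.radians(beta);u=np.array([np.cos(az),np.sin(az),0]);z=np.array([0,0,-1])*np.cos(b)+u*np.sin(b);y=np.array([u[1],-u[0],0])
    return R.from_matrix(np.c_[np.cross(y,z),y,z])*R.from_rotvec([0,0,np.radians(roll)])
E
python3 - <<'E'
from h import *
o=status.get_obs();c=cam('wrist',o); print('cup seen at',ray(c,258,183,.095),'tray corner',ray(c,291,276,0))
u=np.array([np.cos(-.82),np.sin(-.82),0])
go(np.array([.42,-.45,.2])-.12*u,tilt(-.82,40))
E
```

```text
cup seen at [ 0.41869126 -0.44759662  0.095     ] tray corner [ 0.24426881 -0.52732629  0.        ]
t7.30 [ 0.4188 -0.4496  0.2462] [ 3.14e+00 -1.00e-03  1.31e-01] q [-0.913, 0.227, 1.131, -0.0, 1.781, 0.527] F [ 0.1 -0.1 -0.8] w 0.0939
  shift [-68.6 -97.2  45.9] rot [-18.92  36.78  52.2 ]
```

```bash
python3 - <<'E'
from h import *
u=np.array([np.cos(-.912),np.sin(-.912),0])
go(np.array([.4187,-.4485,.2])-.12*u,tilt(-.912,40))
E
```

```text
t7.30 [ 0.4188 -0.4496  0.2462] [ 3.14e+00 -1.00e-03  1.31e-01] q [-0.913, 0.227, 1.131, -0.0, 1.781, 0.527] F [ 0.1 -0.1 -0.8] w 0.0939
  shift [ -60.4 -104.8   45.9] rot [-20.76  36.14  57.23]
```

Call:
move_arm([
  [[-30,-50,0],[-4,6,8],1],
  [[-60,-105,20],[-8,12,16],1],
  [[-60,-105,46],[-12,18,24],1],
  [[-60,-105,46],[-16,26,36],1],
  [[-60,-105,46],[-20.8,36.1,57.2],1],
  [[-60,-105,46],[-20.8,36.1,57.2],1],
  [[-60,-105,46],[-20.8,36.1,57.2],1],
  [[-60,-105,46],[-20.8,36.1,57.2],1],
])

```text
time: 8.3
tool_pos: [0.3446, -0.3509, 0.1952]
ee_rot: [3.139, -0.69, -0.907]
wrist_force: [0.1, -0.4, 0.0]
width: 0.0941
```

```bash
cat > fk.py <<'E'
from h import *
# planar part (q4=0): sum S=q2+q3+q5 tool angle from vertical-up; unknowns a,h,L1,L2,e,d
def fit():
    D=[json.loads(l) for l in open('log.txt')];q=np.array([d[0] for d in D]);p=np.array([d[1] for d in D])
    c,s=np.cos(q[:,0]),np.sin(q[:,0]); r=c*p[:,0]+s*p[:,1]
    A=q[:,1]+q[:,2];S=A+q[:,4];Z=np.zeros(len(q));O=Z+1
    M=np.vstack([np.c_[O,Z,np.sin(q[:,1]),np.sin(A),np.cos(A),np.sin(S)],np.c_[Z,O,np.cos(q[:,1]),np.cos(A),-np.sin(A),np.cos(S)]])
    x=np.linalg.lstsq(M,np.r_[r,p[:,2]],rcond=None)[0]; return x,np.abs(M@x-np.r_[r,p[:,2]]).max(),(-s*p[:,0]+c*p[:,1])
E
python3 - <<'E'
from fk import *
go([.4187,-.4485,.06],tilt(-.912,60))
x,e,l=fit(); print('a h L1 L2 e d',x.round(3),e,l.round(4))
E
```

```text
t8.30 [ 0.3446 -0.3509  0.1952] [ 3.139 -0.69  -0.907] q [-0.909, -0.564, 2.067, -0.002, 0.949, 1.571] F [ 0.1 -0.4  0. ] w 0.0941
  shift [  8.5   1.2 182.2] rot [-0.05 20.47  0.19]
a h L1 L2 e d [-0.     0.153  0.449  0.5    0.101  0.351] 3.3265502111246015e-07 [0.0566 0.0564 0.0566 0.0565 0.0566 0.0566 0.0566 0.0566 0.056 ]
```

```bash
cat >> fk.py <<'E'
X=fit()[0]
def ik(r,z,beta):
    a,h,L1,L2,e,d=X;S=np.pi-np.radians(beta);wr=r-a-d*np.sin(S);wz=z-h-d*np.cos(S)
    L=np.hypot(L2,e);g=np.arctan2(e,L2);D=np.hypot(wr,wz);c=(D*D-L1*L1-L*L)/(2*L1*L)
    if abs(c)>1:return None
    k=np.arccos(c);q2=np.arctan2(wr,wz)-np.arctan2(L*np.sin(k),L1+L*np.cos(k));q3=k-g;q5=S-q2-q3
    ok=-.76<q2<2.03 and .27<q3<2.55 and .17<q5<2.65
    return np.round([q2,q3,q5],2).tolist(),ok
E
python3 - <<'E'
from fk import *
for b in(40,50,55,60,65,70,75):
  B=np.radians(b);print(b,[ik(.611+.019*np.sin(B)-f,.055-.019*np.cos(B),b) for f in(0,.1)])
print('pour pan az r .628')
for b in(90,75,60,45,30,0): print(b,[ik(r,z,b) for r in(.6,.65) for z in(.2,.25,.3)])
E
```

```text
40 [([-0.04, 2.03, 0.46], np.True_), ([-0.3, 2.24, 0.51], np.True_)]
50 [([-0.07, 2.15, 0.19], np.True_), ([-0.34, 2.36, 0.25], np.True_)]
55 [([-0.06, 2.2, 0.04], np.False_), ([-0.34, 2.42, 0.1], np.False_)]
60 [([-0.03, 2.25, -0.12], np.False_), ([-0.31, 2.47, -0.06], np.False_)]
65 [([0.01, 2.29, -0.29], np.False_), ([-0.26, 2.51, -0.24], np.False_)]
70 [([0.06, 2.32, -0.46], np.False_), ([-0.18, 2.54, -0.44], np.False_)]
75 [([0.14, 2.34, -0.65], np.False_), ([-0.07, 2.56, -0.66], np.False_)]
pour pan az r .628
90 [([-0.16, 2.42, -0.69], np.False_), ([-0.32, 2.39, -0.5], np.False_), ([-0.44, 2.34, -0.34], np.False_), ([-0.03, 2.31, -0.71], np.False_), ([-0.17, 2.29, -0.54], np.False_), ([-0.28, 2.24, -0.39], np.False_)]
75 [([-0.38, 2.33, -0.12], np.False_), ([-0.47, 2.27, 0.03], np.False_), ([-0.53, 2.2, 0.16], np.False_), ([-0.23, 2.23, -0.17], np.False_), ([-0.32, 2.17, -0.03], np.False_), ([-0.38, 2.11, 0.1], np.False_)]
60 [([-0.4, 2.16, 0.34], np.True_), ([-0.45, 2.08, 0.46], np.True_), ([-0.48, 2.0, 0.57], np.True_), ([-0.27, 2.06, 0.3], np.True_), ([-0.32, 2.0, 0.42], np.True_), ([-0.35, 1.92, 0.53], np.True_)]
45 [([-0.32, 1.95, 0.72], np.True_), ([-0.35, 1.87, 0.83], np.True_), ([-0.36, 1.78, 0.93], np.True_), ([-0.19, 1.86, 0.7], np.True_), ([-0.22, 1.78, 0.8], np.True_), ([-0.24, 1.69, 0.9], np.True_)]
30 [([-0.17, 1.72, 1.07], np.True_), ([-0.19, 1.64, 1.17], np.True_), ([-0.19, 1.54, 1.27], np.True_), ([-0.06, 1.62, 1.05], np.True_), ([-0.07, 1.54, 1.15], np.True_), ([-0.08, 1.44, 1.25], np.True_)]
0 [([0.21, 1.25, 1.69], np.True_), ([0.2, 1.15, 1.79], np.True_), ([0.21, 1.05, 1.89], np.True_), ([0.32, 1.11, 1.71], np.True_), ([0.32, 1.01, 1.81], np.True_), ([0.33, 0.9, 1.91], np.True_)]
```

```bash
python3 - <<'E'
from fk import *
T=tilt(-.912,47); z=T.as_matrix()[:,2]; G=np.array([.4187,-.4485,.058])
for k in(-.1,-.05,0): go(G+(.019+k)*z,T)
for b in(60,62,64):
  B=np.radians(b); print(b,[ik(r+.019*np.sin(B),zz-.019*np.cos(B),b) for r in(.66,.69) for zz in(.19,.21)])
E
```

```text
t8.30 [ 0.3446 -0.3509  0.1952] [ 3.139 -0.69  -0.907] q [-0.909, -0.564, 2.067, -0.002, 0.949, 1.571] F [ 0.1 -0.4  0. ] w 0.0941
  shift [ -3.3   1.1 103.5] rot [-0.03  7.47  0.2 ]
t8.30 [ 0.3446 -0.3509  0.1952] [ 3.139 -0.69  -0.907] q [-0.909, -0.564, 2.067, -0.002, 0.949, 1.571] F [ 0.1 -0.4  0. ] w 0.0941
  shift [  3.2   1.2 153.1] rot [-0.03  7.47  0.2 ]
t8.30 [ 0.3446 -0.3509  0.1952] [ 3.139 -0.69  -0.907] q [-0.909, -0.564, 2.067, -0.002, 0.949, 1.571] F [ 0.1 -0.4  0. ] w 0.0941
  shift [  9.7   1.2 202.6] rot [-0.03  7.47  0.2 ]
60 [([-0.17, 2.03, 0.23], np.True_), ([-0.2, 2.01, 0.28], np.True_), ([-0.1, 1.97, 0.22], np.True_), ([-0.13, 1.95, 0.27], np.True_)]
62 [([-0.17, 2.06, 0.18], np.True_), ([-0.2, 2.03, 0.23], np.True_), ([-0.1, 1.99, 0.17], np.False_), ([-0.13, 1.97, 0.21], np.True_)]
64 [([-0.17, 2.08, 0.12], np.False_), ([-0.2, 2.06, 0.17], np.False_), ([-0.1, 2.01, 0.11], np.False_), ([-0.13, 1.99, 0.16], np.False_)]
```

Call:
move_arm([
  [[-2,1,40],[0,4,0],1],
  [[-3,1,80],[0,7.5,0.2],1],
  [[-3,1,103],[0,7.5,0.2],1],
  [[3,1,140],[0,7.5,0.2],1],
  [[6,1,175],[0,7.5,0.2],1],
  [[9,1,198],[0,7.5,0.2],1],
  [[10,1,203],[0,7.5,0.2],1],
  [[10,1,203],[0,7.5,0.2],1],
  [[10,1,203],[0,7.5,0.2],1],
])

```text
time: 9.43
tool_pos: [0.4287, -0.4627, 0.0509]
ee_rot: [-3.14, -0.828, -0.915]
wrist_force: [0.1, -0.1, 0.7]
width: 0.0941
```

```bash
python3 - <<'E'
from fk import *
T=tilt(-.912,47); z=T.as_matrix()[:,2]; G=np.array([.4187,-.4485,.058])
go(G+.019*z,T)
o,w=snap('wrist','e.png');c=cam('wrist',o);print(proj(c,[.4187,-.4485,.095]))
E
```

```text
t9.43 [ 0.4287 -0.4627  0.0509] [-3.14  -0.828 -0.915] q [-0.913, -0.074, 2.105, 0.001, 0.283, 1.571] F [ 0.1 -0.1  0.7] w 0.0941
  shift [-6.7 -0.8  1.4] rot [ 0.05 -0.43 -0.13]
[256.98974815 219.80260582]
```

View pics/e.png

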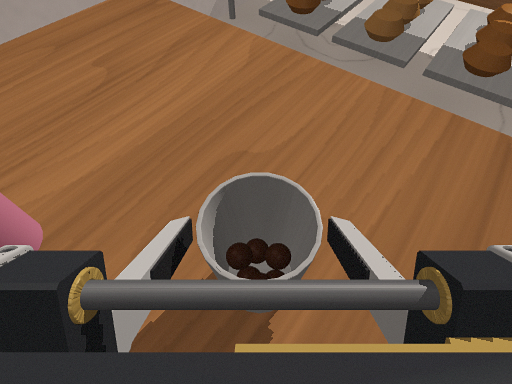

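The cup is centred between the fingers, rim centre about (259,228). I'll grip and lift.

Call:
move_arm([
  [[0,0,0],[0,0,0],-1],
  [[0,0,0],[0,0,0],-1],
  [[0,0,0],[0,0,0],-1],
  [[0,0,0],[0,0,0],-1],
  [[0,0,0],[0,0,0],-1],
  [[0,0,0],[0,0,0],-1],
  [[0,0,0],[0,0,0],-1],
  [[15,0,-14],[0,0,0],-1],
  [[44,0,-41],[0,0,0],-1],
  [[80,0,-75],[0,0,0],-1],
  [[117,0,-109],[0,0,0],-1],
  [[146,0,-136],[0,0,0],-1],
  [[160,0,-150],[0,0,0],-1],
  [[160,0,-150],[0,0,0],-1],
])

```text
time: 11.22
tool_pos: [0.4274, -0.4615, 0.2708]
ee_rot: [-3.14, -0.828, -0.916]
wrist_force: [1.3, 0.4, -2.5]
width: 0.0632
```

```bash
python3 - <<'E'
from fk import *
T=tilt(-.912,47); z=T.as_matrix()[:,2]
go([0,0,0],T)
# waypoints: swing about base at r of G; G radial target
P=np.array([.587,.222]); az=np.arctan2(P[1],P[0]); rad=np.hypot(*P)+.05; lat=-.02
q1=az-np.arcsin((.0566+.0)/rad); u=np.array([np.cos(q1),np.sin(q1),0]); l=np.array([-u[1],u[0],0])
Gp=np.array([*P,.24])+.05*u+lat*l; print('q1',q1,'Gp',Gp)
T2=tilt(q1,60); z2=T2.as_matrix()[:,2]; go(Gp+.019*z2,T2)
E
```

```text
t11.22 [ 0.4274 -0.4615  0.2708] [-3.14  -0.828 -0.916] q [-0.914, -0.309, 1.824, 0.001, 0.799, 1.571] F [ 1.3  0.4 -2.5] w 0.0632
  shift [-623.    57.3 -278.6] rot [ 0.06 -0.47 -0.15]
q1 0.2779377440416769 Gp [0.64056863 0.21648619 0.24      ]
t11.22 [ 0.4274 -0.4615  0.2708] [-3.14  -0.828 -0.916] q [-0.914, -0.309, 1.824, 0.001, 0.799, 1.571] F [ 1.3  0.4 -2.5] w 0.0632
  shift [-301.3 -597.9 -267.8] rot [ 55.15  10.97 -40.54]
```

```bash
cat >> h.py <<'E'
def rel(o,X,Rm):
    Rt=R.from_euler('xyz',o['ee_rot']); return [(Rt.inv().apply(np.array(X)-o['tool_pos'])*1e3).round(0).astype(int).tolist(),np.degrees((Rt.inv()*Rm).as_rotvec()).round(1).tolist(),-1]
E
python3 - <<'E'
from fk import *
o=status.get_obs(); p0=o['tool_pos']; T=tilt(.278,47); p1=np.array([.6406,.2165,.235])+.019*T.as_matrix()[:,2]
pol=lambda p:(np.hypot(p[0],p[1]),np.arctan2(p[1],p[0]),p[2])
a,b=np.array(pol(p0)),np.array(pol(p1)); print(a,b)
s=np.r_[.02,.06,np.linspace(.13,.87,10),.94,.98,1]
print(json.dumps([rel(o,(lambda c:[c[0]*np.cos(c[1]),c[0]*np.sin(c[1]),c[2]])(a+(b-a)*k),tilt(-.915+(1.193)*k,47)) for k in s]))
E
```

```text
[ 0.62903424 -0.82381532  0.27078728] [0.69007578 0.32494829 0.22204203]
[[[-1, -15, 0], [0.9, -0.5, -1.0], -1], [[-3, -44, 1], [2.9, -0.5, -2.8], -1], [[-10, -94, -1], [6.5, -0.5, -6.1], -1], [[-21, -154, -8], [10.6, -0.5, -9.9], -1], [[-36, -212, -18], [14.7, -0.5, -13.7], -1], [[-55, -269, -33], [18.8, -0.5, -17.5], -1], [[-78, -324, -52], [23.0, -0.5, -21.3], -1], [[-105, -376, -74], [27.1, -0.5, -25.1], -1], [[-134, -425, -101], [31.2, -0.5, -29.0], -1], [[-167, -470, -131], [35.3, -0.5, -32.8], -1], [[-203, -511, -164], [39.5, -0.5, -36.6], -1], [[-242, -548, -200], [43.6, -0.5, -40.4], -1], [[-277, -575, -233], [47.1, -0.5, -43.7], -1], [[-298, -589, -253], [49.1, -0.5, -45.5], -1], [[-308, -596, -263], [50.1, -0.4, -46.4], -1]]
```

Call:
move_arm([
  [[-1,-15,0],[1,0,-1],-1],
  [[-3,-44,1],[3,0,-3],-1],
  [[-10,-94,-1],[6.5,-0.5,-6],-1],
  [[-21,-154,-8],[10.5,-0.5,-10],-1],
  [[-36,-212,-18],[14.5,-0.5,-13.5],-1],
  [[-55,-269,-33],[19,-0.5,-17.5],-1],
  [[-78,-324,-52],[23,-0.5,-21.5],-1],
  [[-105,-376,-74],[27,-0.5,-25],-1],
  [[-134,-425,-101],[31,-0.5,-29],-1],
  [[-167,-470,-131],[35.5,-0.5,-33],-1],
  [[-203,-511,-164],[39.5,-0.5,-36.5],-1],
  [[-242,-548,-200],[43.5,-0.5,-40.5],-1],
  [[-277,-575,-233],[47,-0.5,-43.5],-1],
  [[-298,-589,-253],[49,-0.5,-45.5],-1],
  [[-308,-596,-263],[50,-0.5,-46.5],-1],
  [[-308,-596,-263],[50,-0.5,-46.5],-1],
])

```text
time: 13.22
tool_pos: [0.6534, 0.2216, 0.2197]
ee_rot: [-3.141, -0.815, 0.278]
wrist_force: [0.5, 0.3, -1.0]
width: 0.0629
```

```bash
python3 - <<'E'
from fk import *
o=status.get_obs(); q1=.278;T=tilt(q1,60); z=T.as_matrix()[:,2]; G=np.array([.6406,.2165,.215])
go(G+.019*z,T)
# after pitch to 60, roll in place
Ts=[(tilt(q1,60,-r)) for r in(10,30,50,70,80,90,100,110,120,130,140,150,160,170,178)]
print(json.dumps([rel(o,G+.019*z,t) for t in Ts]))
print('alone: up 10mm etc; tool axes z up', R.from_euler('xyz',o['ee_rot']).inv().apply([0,0,1]).round(3))
o2,im=snap('scene','f.png')
cv2.imwrite('pics/f.png',cv2.resize(im[60:260,190:420,::-1],None,fx=2.5,fy=2.5))
E
```

```text
t13.22 [0.6534 0.2216 0.2197] [-3.141 -0.815  0.278] q [0.225, -0.133, 1.778, 0.062, 0.683, 1.486] F [ 0.5  0.3 -1. ] w 0.0629
  shift [-8.4  1.4 11.8] rot [-3.000e-02  1.329e+01  1.000e-02]
[[[-8, 1, 12], [-1.2, 13.3, -9.9], -1], [[-8, 1, 12], [-3.5, 13.0, -29.9], -1], [[-8, 1, 12], [-5.8, 12.4, -49.8], -1], [[-8, 1, 12], [-8.1, 11.6, -69.7], -1], [[-8, 1, 12], [-9.3, 11.0, -79.6], -1], [[-8, 1, 12], [-10.5, 10.4, -89.6], -1], [[-8, 1, 12], [-11.6, 9.7, -99.5], -1], [[-8, 1, 12], [-12.8, 8.9, -109.4], -1], [[-8, 1, 12], [-13.9, 8.0, -119.4], -1], [[-8, 1, 12], [-15.1, 7.0, -129.3], -1], [[-8, 1, 12], [-16.2, 5.9, -139.2], -1], [[-8, 1, 12], [-17.4, 4.6, -149.1], -1], [[-8, 1, 12], [-18.5, 3.2, -159.0], -1], [[-8, 1, 12], [-19.7, 1.7, -168.9], -1], [[-8, 1, 12], [-20.6, 0.3, -176.8], -1]]
alone: up 10mm etc; tool axes z up [ 0.728 -0.    -0.686]
```

View pics/f.png

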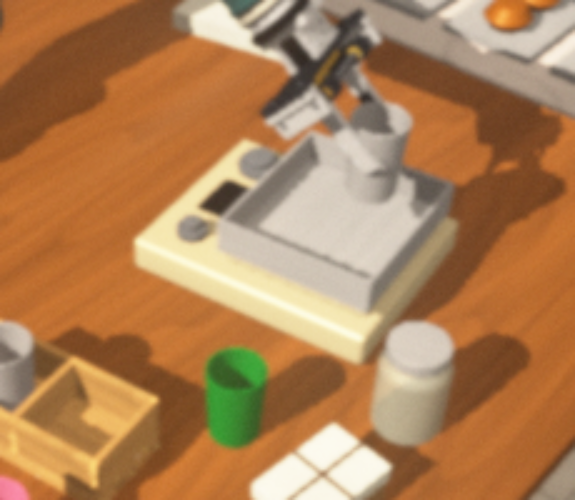

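Call:
move_arm([
  [[-4,1,6],[0,7,0],-1],
  [[-8,1,12],[0,13.3,0],-1],
  [[-8,1,12],[-1.2,13.3,-10],-1],
  [[-8,1,12],[-2.4,13.2,-20],-1],
  [[-8,1,12],[-3.5,13,-30],-1],
  [[-8,1,12],[-4.7,12.7,-40],-1],
  [[-8,1,12],[-5.8,12.4,-50],-1],
  [[-8,1,12],[-7,12,-60],-1],
  [[-8,1,12],[-8.1,11.6,-69.7],-1],
  [[-8,1,12],[-9.3,11,-79.6],-1],
  [[-8,1,12],[-10.5,10.4,-89.6],-1],
  [[-8,1,12],[-11.6,9.7,-99.5],-1],
  [[-8,1,12],[-12.8,8.9,-109.4],-1],
  [[-8,1,12],[-13.9,8,-119.4],-1],
  [[-8,1,12],[-15.1,7,-129.3],-1],
  [[-8,1,12],[-16.2,5.9,-139.2],-1],
  [[-8,1,12],[-17.4,4.6,-149.1],-1],
  [[-8,1,12],[-18.5,3.2,-159],-1],
  [[-8,1,12],[-19.7,1.7,-168.9],-1],
  [[-8,1,12],[-20.6,0.3,-176.8],-1],
])

```text
time: 15.78
tool_pos: [0.6581, 0.2193, 0.2081]
ee_rot: [3.089, 1.05, -2.928]
wrist_force: [-0.6, 0.5, -1.4]
width: 0.0632
```

```bash
python3 - <<'E'
from fk import *
go([.66,.22,.21],tilt(.278,62,-178))
o2,im=snap('scene'); o,w=snap('wrist')
a=cv2.resize(im[70:210,260:400,::-1],(420,420),interpolation=cv2.INTER_CUBIC); b=w[:,:,::-1][:,60:440]
cv2.imwrite('pics/g.png',np.hstack([a[:384],b]))
E
```

```text
t15.78 [0.6581 0.2193 0.2081] [ 3.089  1.05  -2.928] q [0.213, -0.173, 1.975, 0.183, 0.295, -1.747] F [-0.6  0.5 -1.4] w 0.0632
  shift [-2.7  0.2  0.8] rot [-0.25 -1.8   0.18]
```

View pics/g.png

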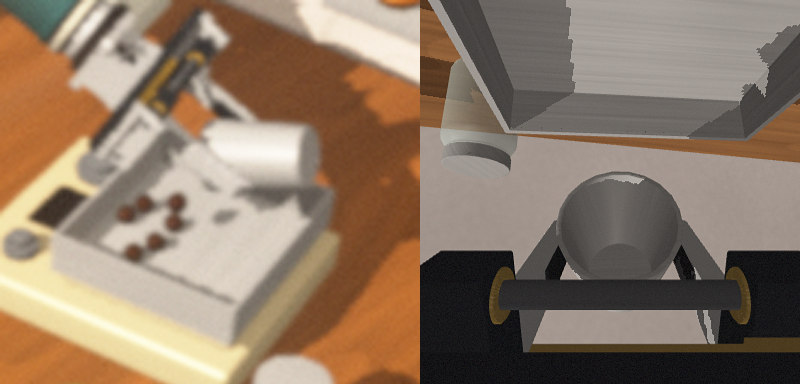

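All six truffles lie in the pan (left half, around (150,225)) and the cup's inside is empty (right half). I'll roll back and return the cup.

```bash
python3 - <<'E'
from fk import *
o=status.get_obs(); q1=.278;z=tilt(q1,60).as_matrix()[:,2]
print(json.dumps([rel(o,np.array([.6406,.2165,.215+.045*min(1,i/4)])+.019*z,tilt(q1,60,-r)) for i,r in enumerate(range(168,-1,-10))]))
T=tilt(q1,47.4);print(rel(o,np.array([.6406,.2165,.26])+.019*T.as_matrix()[:,2],T))
E
```

```text
[[[3, 2, 0], [-0.2, 0.2, 9.9], -1], [[-7, 2, -5], [-0.1, 0.2, 19.9], -1], [[-17, 2, -11], [-0.1, 0.2, 29.9], -1], [[-26, 3, -17], [-0.1, 0.3, 39.9], -1], [[-36, 3, -22], [-0.1, 0.3, 49.9], -1], [[-36, 3, -22], [-0.0, 0.3, 59.9], -1], [[-36, 3, -22], [-0.0, 0.3, 69.9], -1], [[-36, 3, -22], [0.0, 0.3, 79.9], -1], [[-36, 3, -22], [0.0, 0.3, 89.9], -1], [[-36, 3, -22], [0.1, 0.3, 99.9], -1], [[-36, 3, -22], [0.1, 0.3, 109.9], -1], [[-36, 3, -22], [0.1, 0.3, 119.9], -1], [[-36, 3, -22], [0.1, 0.3, 129.9], -1], [[-36, 3, -22], [0.2, 0.3, 139.9], -1], [[-36, 3, -22], [0.2, 0.3, 149.9], -1], [[-36, 3, -22], [0.2, 0.3, 159.9], -1], [[-36, 3, -22], [0.3, 0.3, 169.9], -1]]
[[-32, 3, -23], [19.8, -0.1, 176.8], -1]
```

Call:
move_arm([
  [[0,2,0],[0,0,10],-1],
  [[-7,2,-5],[0,0,20],-1],
  [[-17,2,-11],[0,0,30],-1],
  [[-26,3,-17],[0,0,40],-1],
  [[-36,3,-22],[0,0,50],-1],
  [[-36,3,-22],[0,0,60],-1],
  [[-36,3,-22],[0,0,70],-1],
  [[-36,3,-22],[0,0,80],-1],
  [[-36,3,-22],[0,0,90],-1],
  [[-36,3,-22],[0,0,100],-1],
  [[-36,3,-22],[0,0,110],-1],
  [[-36,3,-22],[0,0,120],-1],
  [[-36,3,-22],[0,0,130],-1],
  [[-36,3,-22],[0,0,140],-1],
  [[-36,3,-22],[0,0,150],-1],
  [[-36,3,-22],[0,0,160],-1],
  [[-36,3,-22],[0,0,170],-1],
  [[-32,3,-23],[19.8,0,176.8],-1],
  [[-32,3,-23],[19.8,0,176.8],-1],
  [[-32,3,-23],[19.8,0,176.8],-1],
])

```text
time: 18.38
tool_pos: [0.6549, 0.2211, 0.2496]
ee_rot: [-3.139, -0.831, 0.277]
wrist_force: [0.5, 0.1, -1.0]
width: 0.0634
```

```bash
python3 - <<'E'
from fk import *
o=status.get_obs(); p0=o['tool_pos']; p1=np.array([.4287,-.4627,.22])
pol=lambda p:(np.hypot(p[0],p[1]),np.arctan2(p[1],p[0]),p[2])
a,b=np.array(pol(p0)),np.array(pol(p1)); go(p1,tilt(-.915,47.4))
s=np.r_[.02,.06,np.linspace(.13,.87,10),.94,.98,1]
L=[rel(o,(lambda c:[c[0]*np.cos(c[1]),c[0]*np.sin(c[1]),c[2]])(a+(b-a)*k),tilt(.278-1.193*k,47.4)) for k in s]
L+=[rel(o,[.4287,-.4627,z],tilt(-.915,47.4)) for z in(.17,.12,.08,.06,.0525)]
print(json.dumps(L))
E
```

```text
t18.38 [0.6549 0.2211 0.2496] [-3.139 -0.831  0.277] q [0.222, -0.154, 1.744, 0.065, 0.722, 1.485] F [ 0.5  0.1 -1. ] w 0.0634
  shift [-294.4  595.3 -280.3] rot [-50.49  -0.15  46.12]
[[[-1, 16, 0], [-1.1, -0.2, 0.9], -1], [[-3, 48, -1], [-3.1, -0.2, 2.7], -1], [[-10, 102, -5], [-6.6, -0.2, 6.0], -1], [[-21, 165, -15], [-10.8, -0.2, 9.7], -1], [[-37, 226, -28], [-14.9, -0.2, 13.5], -1], [[-56, 284, -45], [-19.1, -0.2, 17.3], -1], [[-78, 339, -67], [-23.2, -0.2, 21.1], -1], [[-104, 391, -91], [-27.4, -0.2, 24.9], -1], [[-133, 438, -119], [-31.5, -0.2, 28.7], -1], [[-164, 481, -150], [-35.7, -0.2, 32.5], -1], [[-198, 520, -184], [-39.8, -0.2, 36.3], -1], [[-234, 553, -220], [-43.9, -0.2, 40.1], -1], [[-266, 577, -252], [-47.5, -0.2, 43.4], -1], [[-285, 590, -271], [-49.5, -0.1, 45.2], -1], [[-294, 595, -280], [-50.5, -0.1, 46.1], -1], [[-331, 595, -247], [-50.5, -0.1, 46.1], -1], [[-368, 595, -213], [-50.5, -0.1, 46.1], -1], [[-398, 596, -186], [-50.5, -0.1, 46.1], -1], [[-413, 596, -172], [-50.5, -0.1, 46.1], -1], [[-418, 596, -167], [-50.5, -0.1, 46.1], -1]]
```

Call:
move_arm([
  [[-1,16,0],[-1,0,1],-1],
  [[-3,48,-1],[-3,0,2.7],-1],
  [[-10,102,-5],[-6.6,0,6],-1],
  [[-21,165,-15],[-10.8,0,9.7],-1],
  [[-37,226,-28],[-15,0,13.5],-1],
  [[-56,284,-45],[-19,0,17.3],-1],
  [[-78,339,-67],[-23.2,0,21],-1],
  [[-104,391,-91],[-27.4,0,25],-1],
  [[-133,438,-119],[-31.5,0,28.7],-1],
  [[-164,481,-150],[-35.7,0,32.5],-1],
  [[-198,520,-184],[-39.8,0,36.3],-1],
  [[-234,553,-220],[-44,0,40],-1],
  [[-266,577,-252],[-47.5,0,43.4],-1],
  [[-285,590,-271],[-49.5,0,45.2],-1],
  [[-294,595,-280],[-50.5,0,46],-1],
  [[-331,595,-247],[-50.5,0,46],-1],
  [[-368,595,-213],[-50.5,0,46],-1],
  [[-398,596,-186],[-50.5,0,46],-1],
  [[-413,596,-172],[-50.5,0,46],-1],
  [[-413,596,-172],[-50.5,0,46],-1],
])

```text
time: 20.88
tool_pos: [0.4268, -0.4613, 0.055]
ee_rot: [3.136, -0.823, -0.907]
wrist_force: [-0.3, -0.5, -1.2]
width: 0.0628
```

```bash
python3 - <<'E'
from fk import *
go([.4287,-.4627,.052],R.from_euler('xyz',[-3.14,-.828,-.915]))
o,w=snap('wrist');c=cam('wrist',o); cv2.imwrite('pics/i.png',w[...,::-1])
E
```

```text
t20.88 [ 0.4268 -0.4613  0.055 ] [ 3.136 -0.823 -0.907] q [-0.914, -0.086, 2.103, -0.002, 0.302, 1.567] F [-0.3 -0.5 -1.2] w 0.0628
  shift [-0.7 -0.7  3.7] rot [0.09 0.29 0.33]
```

View pics/i.png

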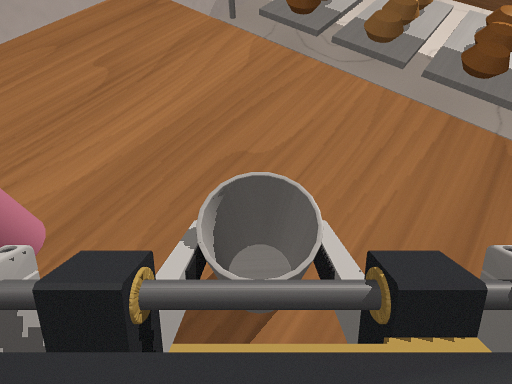

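The empty cup sits in the fingers exactly as at the grasp (rim about (259,228)), so there was no slip. I'll lower it 3.5 mm, release and back off.

Call:
move_arm([
  [[-2.6,0,2.4],[0,0,0],-1],
  [[-2.6,0,2.4],[0,0,0],-1],
  [[-2.6,0,2.4],[0,0,0],0],
  [[-2.6,0,2.4],[0,0,0],1],
  [[-2.6,0,2.4],[0,0,0],1],
  [[-2.6,0,2.4],[0,0,0],1],
  [[-2.6,0,2.4],[0,0,0],1],
  [[-3,0,-20],[0,0,0],1],
  [[-3,0,-60],[0,0,0],1],
  [[-3,0,-110],[0,0,0],1],
  [[20,0,-150],[0,0,0],1],
  [[60,0,-190],[0,0,0],1],
  [[60,0,-190],[0,0,0],1],
])

```text
time: 22.55
tool_pos: [0.3692, -0.3861, 0.2409]
ee_rot: [3.135, -0.844, -0.906]
wrist_force: [-0.4, -1.0, 0.1]
width: 0.0939
```

```bash
python3 - <<'E'
from fk import *
o,b=snap('top','j.png');c=cam('top')
print('cup proj', proj(c,[.4187,-.4485,.095]),proj(c,[.4187,-.4485,0]))
for z in(.06,.07): print('L',proj(c,[.4248,.2806,z]),'S',proj(c,[.4475,.1241,z]))
go([.4475,.1241,.2],tilt(.3,0))
cv2.imwrite('pics/j.png',np.hstack([cv2.resize(b[100:290,60:230,::-1],(360,402)),cv2.resize(b[170:330,340:500,::-1],(402,402))]))
E
```

```text
cup proj [431.4127511  262.13535609] [416.22029678 259.62689772]
L [105.63491416 251.72457006] S [174.8791295  243.13018506]
L [104.31999129 251.91009245] S [174.20891912 243.23562102]
t22.60 [ 0.3683 -0.385   0.236 ] [ 3.135 -0.836 -0.906] q [-0.913, -0.554, 2.051, -0.002, 0.809, 1.568] F [ 0.5 -0.2  0.1] w 0.0943
  shift [-262.7 -374.7 -239.5] rot [ 29.12 -41.63 -65.01]
```

View pics/j.png

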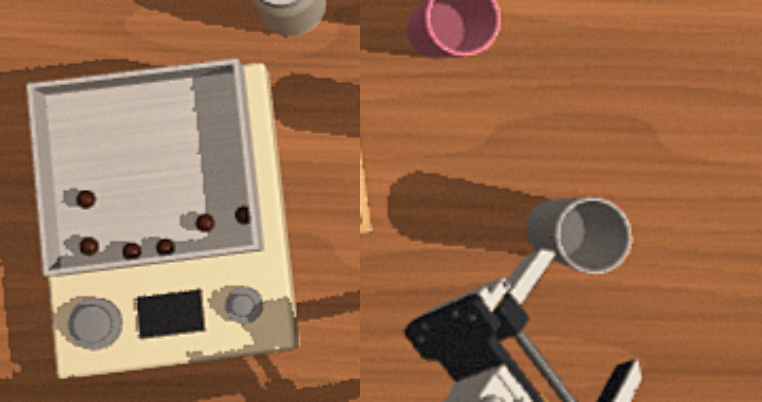

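The top view shows the empty cup standing upright at the right, all six truffles in the pan, and both keys up. Next I'll go above the large key with the fingers shut.

```bash
python3 - <<'E'
from fk import *
o=status.get_obs(); p0=o['tool_pos']; p1=np.array([.425,.279,.19])
pol=lambda p:np.array((np.hypot(p[0],p[1]),np.arctan2(p[1],p[0]),p[2]))
a,b=pol(p0),pol(p1)
L=[]
for k in np.r_[.03,np.linspace(.1,1,12)]:
  c=a+(b-a)*k; c[2]=.236+(.27-.236)*min(1,k*4) if k<.95 else .19
  L.append(rel(o,[c[0]*np.cos(c[1]),c[0]*np.sin(c[1]),c[2]],tilt(-.906+(1.074)*k,47.9*(1-k))))
print(json.dumps(L)); print(ik(.505,.065,0),ik(.505,.19,0))
E
```

```text
[[[1, -22, -5], [1.7, -1.4, -1.3], -1], [[0, -72, -21], [4.8, -4.8, -4.3], -1], [[-4, -129, -43], [8.1, -8.7, -8.2], -1], [[-15, -183, -68], [11.2, -12.5, -12.2], -1], [[-36, -234, -92], [14.0, -16.3, -16.5], -1], [[-61, -280, -120], [16.5, -20.0, -21.0], -1], [[-89, -322, -151], [18.8, -23.7, -25.7], -1], [[-119, -358, -185], [20.8, -27.3, -30.7], -1], [[-153, -389, -222], [22.5, -30.7, -35.8], -1], [[-188, -414, -262], [23.8, -34.0, -41.1], -1], [[-225, -433, -303], [24.9, -37.2, -46.5], -1], [[-263, -446, -345], [25.6, -40.1, -52.2], -1], [[-361, -452, -334], [26.0, -42.9, -57.9], -1]]
([0.07, 1.68, 1.4], np.True_) ([-0.0, 1.49, 1.65], np.True_)
```

Call:
move_arm([
  [[1,-22,-5],[1.7,-1.4,-1.3],1],
  [[0,-72,-21],[4.8,-4.8,-4.3],1],
  [[-4,-129,-43],[8,-8.7,-8.2],-1],
  [[-15,-183,-68],[11.2,-12.5,-12.2],-1],
  [[-36,-234,-92],[14,-16.3,-16.5],-1],
  [[-61,-280,-120],[16.5,-20,-21],-1],
  [[-89,-322,-151],[18.8,-23.7,-25.7],-1],
  [[-119,-358,-185],[20.8,-27.3,-30.7],-1],
  [[-153,-389,-222],[22.5,-30.7,-35.8],-1],
  [[-188,-414,-262],[23.8,-34,-41],-1],
  [[-225,-433,-303],[25,-37.2,-46.5],-1],
  [[-263,-446,-345],[25.6,-40,-52],-1],
  [[-361,-452,-334],[26,-43,-58],-1],
  [[-361,-452,-334],[26,-43,-58],-1],
  [[-361,-452,-334],[26,-43,-58],-1],
  [[-361,-452,-334],[26,-43,-58],-1],
])

```text
time: 24.6
tool_pos: [0.425, 0.2795, 0.1893]
ee_rot: [-3.136, 0.004, 0.168]
wrist_force: [0.4, 1.2, 0.4]
width: 0.0007
```

```bash
python3 - <<'E'
from fk import *
go([.425,.279,.08],[np.pi,0,.168])
o,w=snap('wrist','k.png');c=cam('wrist',o)
for z in(.06,.065,.07): print(z,'L',proj(c,[.425,.279,z]).round(1),'S',proj(c,[.4477,.1235,z]).round(1))
E
```

```text
t24.60 [0.425  0.2795 0.1893] [-3.136  0.004  0.168] q [0.465, -0.0, 1.494, 0.007, 1.65, 1.868] F [0.4 1.2 0.4] w 0.0007
  shift [  0.3   1.1 109.3] rot [-0.35  0.23  0.01]
0.06 L [261.  186.6] S [398.  189.8]
0.065 L [261.  187.6] S [400.1 190.8]
0.07 L [261.  188.6] S [402.3 191.9]
```

View pics/k.png

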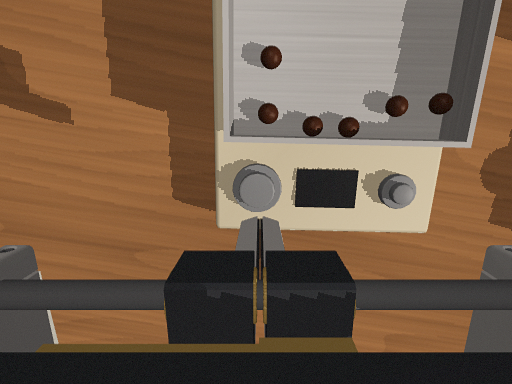

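Call:
move_arm([
  [[0,-1,50],[0,0,0],-1],
  [[0,-1,95],[0,0,0],-1],
  [[0,-1,112],[0,0,0],-1],
  [[0,-1,112],[0,0,0],-1],
  [[0,-1,114],[0,0,0],-1],
  [[0,-1,114],[0,0,0],-1],
])

```text
time: 25.4
tool_pos: [0.4254, 0.2823, 0.0771]
ee_rot: [-3.134, -0.0, 0.169]
wrist_force: [2.1, 0.1, 0.3]
width: 0.0004
```

Call:
move_arm([
  [[0,0,3],[0,0,0],-1],
  [[0,0,5],[0,0,0],-1],
  [[0,0,5],[0,0,0],-1],
])

```text
time: 25.78
tool_pos: [0.4253, 0.2823, 0.0714]
ee_rot: [-3.134, -0.0, 0.169]
wrist_force: [3.7, 0.4, 4.8]
width: 0.0002
```

Call:
move_arm([
  [[0,0,2],[0,0,0],-1],
  [[0,0,3],[0,0,0],-1],
  [[0,0,3],[0,0,0],-1],
])

```text
time: 26.15
tool_pos: [0.4255, 0.2823, 0.071]
ee_rot: [-3.134, -0.001, 0.169]
wrist_force: [-1.1, -1.1, 16.4]
width: 0.0008
```

Force rose to 16 N with the position stopped at 0.071, so the large key is fully down. Now the small key.

Call:
move_arm([
  [[0,0,-30],[0,0,0],-1],
  [[0,0,-50],[0,0,0],-1],
  [[-1,50,-50],[0,0,0],-1],
  [[-3,110,-50],[0,0,0],-1],
  [[-4,158,-50],[0,0,0],-1],
  [[-4,158,-50],[0,0,0],-1],
  [[-4,158,-25],[0,0,0],-1],
  [[-4,158,-11],[0,0,0],-1],
  [[-4,158,-11],[0,0,0],-1],
])

```text
time: 27.28
tool_pos: [0.4446, 0.1259, 0.0757]
ee_rot: [-3.134, 0.009, 0.17]
wrist_force: [-1.3, 0.2, 1.7]
width: 0.0005
```

```bash
python3 - <<'E'
from fk import *
o,w=snap('wrist'); go([.448,.1245,.08],[np.pi,0,.168],o)
c=cam('wrist',o); g=cv2.cvtColor(w,cv2.COLOR_RGB2GRAY); p=proj(c,[.448,.1245,.077]); print('expected',p,'cap on z=.077 from earlier look')
m=json.loads('[402,193]')
E
python3 - <<'E'
import sys; sys.path.insert(0,'.')
from h import *
o={'tool_pos':np.array([.425,.2795,.1893]),'ee_rot':[-3.136,.004,.168]}; c=cam('wrist',o); print(ray(c,402,193,.077),ray(c,258,189,.077)); c=cam('top'); print(ray(c,174.3,243.4,.077))
E
```

```text
t27.27 [0.4446 0.1259 0.0757] [-3.134  0.009  0.17 ] q [0.148, -0.039, 1.761, 0.007, 1.428, 1.548] F [-1.3  0.2  1.7] w 0.0005
  shift [ 3.1  2.  -4.3] rot [-0.41  0.51  0.11]
expected [263.35767276 224.51492157] cap on z=.077 from earlier look
[0.44750177 0.12734358 0.077     ] [0.42563267 0.28241886 0.077     ]
[0.44732764 0.12282004 0.077     ]
```

Call:
move_arm([
  [[3,1,0],[0,0,0],-1],
  [[3,1,3],[0,0,0],-1],
  [[3,1,6],[0,0,0],-1],
  [[3,1,6],[0,0,0],-1],
])

```text
time: 27.82
tool_pos: [0.4505, 0.1251, 0.0718]
ee_rot: [-3.135, 0.001, 0.169]
wrist_force: [1.4, 2.1, 4.0]
width: 0.0004
```

Call:
move_arm([
  [[-2,0,2],[0,0,0],-1],
  [[-2,0,4],[0,0,0],-1],
  [[-2,0,4],[0,0,0],-1],
  [[-2,0,4],[0,0,0],-1],
])

```text
time: 28.32
tool_pos: [0.4503, 0.125, 0.071]
ee_rot: [-3.135, -0.004, 0.169]
wrist_force: [0.1, 1.1, 15.6]
width: 0.0002
```

Same stop at 0.071 with 15.6 N, so the small key is fully down. I'll retreat and check.

Call:
move_arm([
  [[0,0,-30],[0,0,0],-1],
  [[0,0,-80],[0,0,0],-1],
  [[-60,20,-140],[0,0,0],-1],
  [[-110,40,-180],[0,0,0],-1],
  [[-110,40,-180],[0,0,0],-1],
  [[-110,40,-180],[0,0,0],-1],
])

```text
time: 29.08
tool_pos: [0.3461, 0.0649, 0.2482]
ee_rot: [-3.136, 0.002, 0.167]
wrist_force: [0.0, 0.3, 0.2]
width: 0.0008
```

```bash
python3 - <<'E'
from h import *
o,b=snap('top'); print(o['time'],o['tool_pos'],o['wrist_force'],o['qvel'].round(3))
cv2.imwrite('pics/l.png',cv2.resize(b[20:330,60:500,::-1],None,fx=1.8,fy=1.8))
E
```

```text
29.075 [0.34614922 0.06487748 0.24817001] [0.04470445 0.32922857 0.24012727] [ 0.017  0.059  0.03   0.009 -0.036  0.008]
```

View pics/l.png

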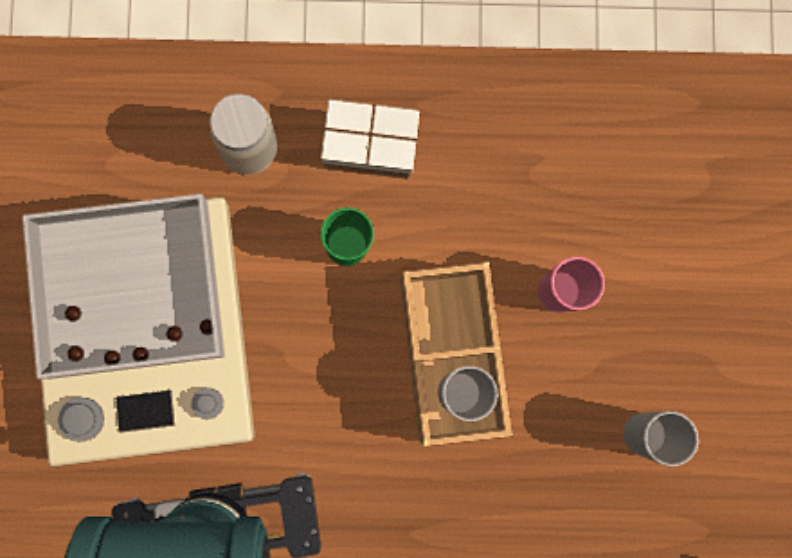

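The final picture shows six truffles in the pan and the empty cup upright on bare counter at about (668,438). Both keys are up, the bystanders have not moved, and the arm is clear.

```bash
python3 -c "
from bench import order; print(order.close_job())"
```

```text
the job is handed in; nothing more can be done
None
```

The job is done and handed in at about 29 s of the 72 s allowed; `close_job` gave no verdict.

- **Cup:** I lifted it from the caddy and stood it on bare counter at about (0.42, -0.45). I let go, then took it again from the side with the tool tilted 47°. I tipped all six truffles into the pan and stood the empty cup back on the same spot. It had not slipped in the fingers before release.
- **Keys:** I pressed the large key, then the small one. Each stopped firmly at a tip height of 0.071 m, with 16.4 N and 15.6 N on the wrist, which I read as fully down. The key joints themselves could not be read.
- **Last check:** The final top view showed six truffles in the pan, the empty cup upright, and both keys up. The other cup, jar and pastry box showed no visible shift from the start, judged by eye rather than measured. The arm was clear, with wrist force about 0.4 N.
- **Disagreement:** The wrist and top views differed by about 3 to 5 mm on the key positions, well within what pressing the keys allows. No check failed.

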